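Hang the spark chamber's lift-off guard door

TASK

The spectrometer's guard door lies flat on the rubber pad. Stand it in the sloped rest with its back against the back plate and let go of it there, then take hold of it afresh and hang it on the spark chamber, gently lowering both hinge knuckles onto the two hinge pins until they sit fully home, and let go. Leave everything else on the bench where it is.

Things in the scene. Friction and masses are not known exactly. Their poses are not given: they have to be found in the camera images.
- door: lift-off guard door: plain aluminium panel 100 wide, 120 high, 8 mm thick, about 0.3 kg, two steel knuckles on one long edge, bar handle on its front. Origin: middle of the lower edge, in the mid-plane. z runs up the panel to the top edge, the front (handle) faces -x, the knuckles are at +y. At the start it lies on the pad, handle up, its mid-plane 24 mm above the table.
- knuckle_low (a point): centre of the lower mouth of the lower knuckle, at (0, 59, 10) mm in the door's frame. Each knuckle is a tube along the door's z, 20 mm long, 16 mm outside, 10 mm bore, open at both ends.
- knuckle_high (a point): centre of the lower mouth of the upper knuckle, at (0, 59, 90) mm in the door's frame
- door_handle (a point): middle of the handle's bar, at (-41, 0, 50) mm in the door's frame. The bar is 10 x 10 mm square and 64 mm long, along the door's z, on two arms 8 mm thick at its ends (z = 22 and 78 mm); 32 mm are free between bar and panel.
- door_top (a point): middle of the door's upper edge, at (0, 0, 120) mm in the door's frame; the upper 38 mm of the panel is bare on both faces and can be pinched there across its 8 mm, from the top edge
- pad: low black rubber pad, fixed, 90 (x) x 70 (y) x 20 mm, under the door at the start; origin on the table under its centre. Pad, rest and chamber stand left, middle and right in any order.
- rest: sloped door rest, fixed: dark base 120 (x) x 90 (y) x 8 mm, a grey back plate leaning back (towards +x) 37 degrees from vertical, and at its foot a ledge square to the plate with a low lip in front; plate and ledge are 66 mm wide, the open side faces -x. Origin on the table, z up. Highest point 84 mm.
- rest_seat (a point): where the door's origin belongs on the rest's ledge, at (-40, 0, 30) mm in the rest's frame; its axes are the rest's (not tilted). There the door's handle faces the rest's -x and the door's z is the rest's z turned 37 degrees towards +x. The plate starts 4 mm behind the door's mid-plane and reaches 70 mm up the door; the lip is 9 mm before the mid-plane and 4 mm high.
- chamber: spectrometer's spark chamber, fixed: navy box with a white roof 120 x 122 mm, top at 152 mm (black knob to 172 mm), on a 12 mm steel base plate, open front facing -x. A 14 x 14 mm steel post, 130 mm high, at (-23, 87) mm beside its front left (+y) corner carries the two pin lugs. Origin on the table, z up.
- pin_low (a point): foot of the lower hinge pin, on its lug (disc 15 mm across, 10 mm thick), at (-45, 65, 35) mm in the chamber's frame. Each pin points straight up, 6 mm thick, 17 mm long, its last 7 mm tapering to 2 mm.
- pin_high (a point): foot of the upper pin, at (-45, 65, 115) mm in the chamber's frame, right above the lower one, same pin and lug. The hung door may stand at any opening angle: shut, its axes are the chamber's; a quarter open, its yaw is the chamber's minus 90 degrees and it reaches out to the chamber's -x, free on both sides.
- sample_a: bystander: steel sample disc, 38 mm across, 20 mm high, origin under its centre
- sample_b: bystander: smaller steel sample disc, 32 mm across, 16 mm high, origin under its centre
- brush: bystander: cleaning brush 150 mm long, lying along its x
- beaker: bystander: open glass beaker, 64 mm across, 85 mm high, origin under its centre
- bottle: bystander: white plastic bottle, 60 mm across, 150 mm high, origin under its centre
- driver: bystander: black-handled screwdriver 170 mm long, lying along its x
- jar: bystander: amber glass jar with black cap, 56 mm across, 60 mm high, origin under its centre
Mind the look-alikes: they are no part of the job. Of the things that look like the door, the smaller one is meant. What is shaped like the rest but pink is not meant.

How it is judged:
On the way:
1. the door stands in the sloped rest, its back to the back plate, let go of and still (x of door in the frame of rest_seat between -0.016 and 0.014 m and y of door in the frame of rest_seat between -0.03 and 0.03 m and z of door in the frame of rest_seat between -0.006 and 0.014 m and x of door_top in the frame of rest_seat above 0.05 m and angle between door's own z axis and vertical between 0.5 and 0.83 rad and contact force between the fingers and door below 0.2 N and linear speed of door below 0.03 m/s and angular speed of door below 0.3 rad/s), for 0.2 s.
At the end, for the whole second after the job is handed in: Both knuckles are home on their pins: each knuckle's lower mouth within 4 mm sideways of its pin's axis and within 4 mm in height of the pin's foot; the door is upright within 0.08 rad, at rest (below 0.02 m/s and 0.3 rad/s) and released. It may stand at any opening angle (horizontal distance between knuckle_low and pin_low below 0.004 m and horizontal distance between knuckle_high and pin_high below 0.004 m and z of knuckle_low in the frame of pin_low between -0.004 and 0.004 m and z of knuckle_high in the frame of pin_high between -0.004 and 0.004 m and angle between door's own z axis and vertical below 0.08 rad and linear speed of door below 0.02 m/s and angular speed of door below 0.3 rad/s); the robot touches nothing.
It fails at once if a bystander is pushed more than 20 mm or tipped over (distance of any of sample_a, sample_b, brush, beaker, bottle, driver, jar from where it was at the start of the episode above 0.02 m or angle between any of beaker, bottle, jar, sample_a, sample_b's own z axis and vertical above 0.4 rad).
It fails at once if the door is slammed onto the chamber (more than 60 N) (contact force between door and chamber above 60 N).
It also fails if it takes over 72 s, if anything falls off the work surface, if the arm or the gripper's body presses on something with over 40 N, if the wrist force passes 120 N, or if a joint passes its speed limit or range.

ROBOT

A 6-joint arm with a two-finger parallel gripper is mounted at the origin on the work surface. World frame = base frame: x ahead of the robot, y to its left, z up, the work surface at z = 0. Lengths are in m, angles in rad, forces in N, time in s.
With the tool pointing down it reaches from about 0.35 to 0.975 m from the base axis. Payload 4.9 kg.
Tool frame: the origin (TCP) lies at the very end of the fingers, on their centre line; the grasp point (between the pads) lies 19 mm behind it; z points along the fingers, y is the line along which they close (so a half turn about z gives the same grasp; the last joint's range is limited). The gripper opens to 85 mm and grips with 20 to 120 N. Pads are 22 mm wide; open, the fingers measure 114 mm over their backs; the gripper's body (76 mm by 85 mm) begins 54 mm behind the grasp point. The pads swing forward as they close: fully open they stand 13 mm farther back than shut.
Start: joints at [-1.432, 0.053, 1.613, -0, 1.476, -0.119], TCP at [0.159, -0.604, 0.231] pointing down, gripper open.
Joint ranges: [-3.01, 3.01], [-1.01, 2.22], [0.06, 2.58], [-1.02, 4.17], [0.09, 2.62], [-3.14, 3.14]. Speed limits (rad/s): [2.57, 2.57, 3.14, 3.14, 3.14, 3.14].

INTERFACE

Orientations are given as a unit quaternion [w, x, y, z].
In Python, from plant import manip gives the robot as it stands.
- The arm moves only by the tool play_rows, never from a script. Its argument "series" is a list that holds one entry, the list of rows, each a list of 7 numbers: the shift along the world's x, y, z in m, then the turn, a rotation vector about the world's x, y, z in degrees, then the opening, from 0 (shut) to 1 (fully open). In form: [[[dx, dy, dz, rx, ry, rz, grip], ...]]. A call has 1 to 10 rows; each row shifts and turns the commanded pose from where the row before left it; what a row does not reach is not made up. A row lasts 1/10 s, in which the tool goes at most 50 mm and 8.59 degrees, less where a joint would pass 70% of its speed; a pose out of reach is approached as far as the arm can. A call with a gripper value outside its range is refused whole. The fingers move at their own pace and stop on an object; the grip force is fixed at half the most. Time passes only in rows, so rows that do not move let the fingers close. It gives the time, the measured TCP pose, the force, the opening and the grip force at its end, in the units of the state.
- manip.state(): the state, without advancing time (a new reading comes with each control period).
- manip.grab_frame(name): name is "scene" or "top" or "wrist"; returns a dict with "frame" (400x640x3 uint8, blue, green, red), "mtx" (3x3 intrinsics, pixels), "k1" (the pictures are not rectified: a ray, as slopes to the right and down, at radius r is drawn at 1 + k1 r^2 times it, then the intrinsics apply), "R" (3x3) and "t" (3): a world point X has camera coordinates R X + t. Camera axes: x right, y down, z forward; pixel columns grow to the right and rows downward; lengths in m; the calibration is good to about 2 mm. A picture is of the moment at which its call begins. There is no depth.
- manip.job_done(): hands the job in; it is judged then, once.
The state is a dict: "time": time; "joint_pos": joint angles; "joint_vel": joint speeds; "joint_efforts": joint torques, N m; "tool_pos": TCP position; "tool_rot": TCP orientation; "contact_force": force on the tool from outside, world axes, zero at the start; "ft_torque": the same for the moment, N m; "gripper_width": opening from 0.0 (shut) to 1.0 (fully open); "grasp_force": force on a finger pad.
Only numpy, scipy, OpenCV 4.12 (cv2) and the standard library are available. Lean on these libraries where they do the work, as an engineer would, in place of code of your own. Each camera call takes 0.05 s, during which the arm holds its last target. There are 200 camera calls.

## Working session

There is one attempt and no reset: what is moved stays moved. The work goes in short steps, Python scripts to look and compute and a tool call to move; the robot and the scene stay as the last step left them, time stands still between calls to the robot, and variables do not carry over. Pictures are saved under pics/ and viewed, at most 10 in all, crops included, and the job is handed in when it is done.

Besides the shell and the picture viewer there is one more tool, called after "Call:" in YAML: its name, and indented under it one key for each argument. play_rows: Moves the arm, as the interface text tells. Its arguments: {"type":"object","properties":{"series":{"type":"array"}},"required":["series"]}

```bash
mkdir -p pics; python3 - <<'E'
from plant import manip
import cv2,pickle
d={}
for n in("scene","top","wrist"):
    f=manip.grab_frame(n); d[n]=f; cv2.imwrite(f"pics/{n}0.png",f["frame"]); print(n,f["mtx"].tolist(),f["k1"],(-f["R"].T@f["t"]).round(3))
pickle.dump(d,open("f0.pkl","wb"))
print(manip.state())
E
```

```text
scene [[395.213027937677, 0.0, 319.9528309299071], [0.0, 395.213027937677, 201.21339876312868], [0.0, 0.0, 1.0]] -0.035875672312647114 [ 0.944 -0.377  0.978]
top [[388.7510334795475, 0.0, 318.63615783959244], [0.0, 388.7510334795475, 195.07255597898532], [0.0, 0.0, 1.0]] 0.02608065325482035 [0.367 0.066 0.967]
wrist [[303.696214289926, 0.0, 324.70663810701114], [0.0, 303.696214289926, 198.99606462318843], [0.0, 0.0, 1.0]] -0.044464283965266055 [ 0.233 -0.585  0.374]
{'time': 0.15, 'joint_pos': array([-1.43200250e+00,  5.32441100e-02,  1.61399375e+00,  2.26600470e-06,
        1.47599981e+00, -1.18979029e-01]), 'joint_vel': array([-6.17999056e-04, -2.70823087e-04, -2.86412628e-03,  7.21302309e-04,
        1.26713320e-04,  7.08702208e-05]), 'joint_efforts': array([-3.36562061e-04, -3.94244385e+01, -3.70722198e+01, -1.41792934e-04,
        4.67669684e-03, -1.00778189e-05]), 'tool_pos': array([ 0.1592748 , -0.60385496,  0.23031226]), 'tool_rot': array([-8.22479432e-04,  9.91705314e-01,  1.28529738e-01, -7.02101803e-06]), 'contact_force': array([-0.22659285,  0.72899311, -0.13728573]), 'ft_torque': array([ 0.02745945,  0.06204022, -0.04610116]), 'grasp_force': 0.0, 'gripper_width': 1.0014858508646924}
```

View pics/scene0.png

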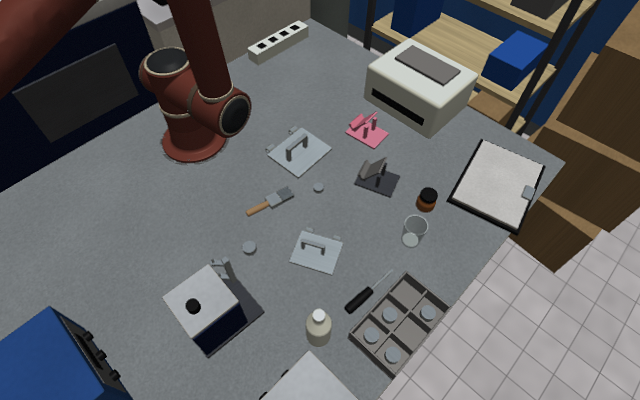

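View pics/top0.png

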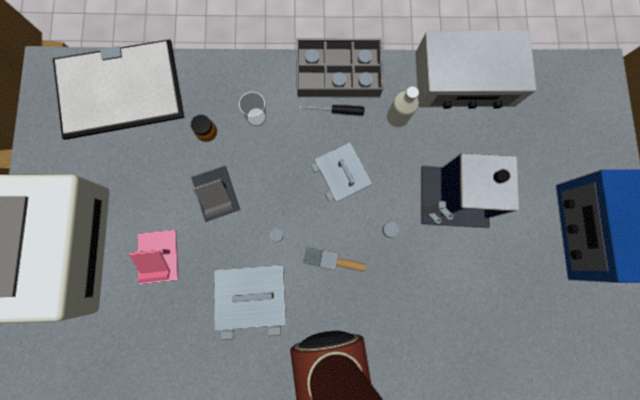

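The scene shows the small door at scene (316,250) / top (343,172), and the big look-alike at scene (298,150) / top (250,298). The dark rest is at top (215,195) and the pink one at (155,258). The chamber is at top (470,190), with its post near (438,212). I'll take a close crop of the door, chamber and rest.

```bash
python3 - <<'E'
import cv2,pickle,numpy as np
d=pickle.load(open("f0.pkl","rb"))
t=d["top"]["frame"];s=d["scene"]["frame"]
def c(im,x,y,w,h): return cv2.resize(im[y:y+h,x:x+w],(400,300),interpolation=cv2.INTER_CUBIC)
cv2.imwrite("pics/c1.png",np.vstack([np.hstack([c(t,300,135,80,60+10-10),c(t,415,150,108,81)]),np.hstack([c(t,175,160,80,60),c(s,150,250,128,96)])]))
E
```

```text
(no output)
```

View pics/c1.png

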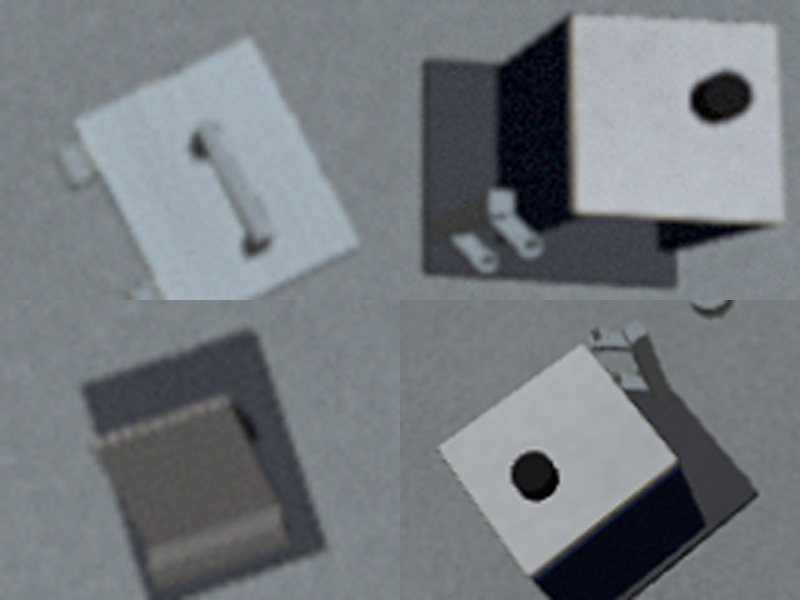

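The top-left tile confirms the choice: the small panel has its bar handle up and knuckles on the left. The dark rest leans back toward the image top (world +x), and the chamber's lugs are at its lower left. Next I'll measure them.

```bash
cat > h.py <<'E'
import cv2,numpy as np
def ray(f,px):
    u=np.linalg.solve(f["mtx"],[px[0],px[1],1.])[:2]
    v=cv2.undistortPoints(np.array([[px]],float),f["mtx"],np.array([f["k1"],0,0,0.]))[0,0]
    return -f["R"].T@f["t"], f["R"].T@np.array([v[0],v[1],1.])
def onz(f,px,z):
    o,d=ray(f,px); return o+d*(z-o[2])/d[2]
def tri(fs,pxs):
    A=0;b=0
    for f,p in zip(fs,pxs):
        o,d=ray(f,p); d=d/np.linalg.norm(d); M=np.eye(3)-np.outer(d,d); A=A+M;b=b+M@o
    return np.linalg.solve(A,b)
def proj(f,X):
    c=f["R"]@np.asarray(X,float)+f["t"]; s=c[:2]/c[2]; s=s*(1+f["k1"]*(s@s)); return f["mtx"][:2,:2]@s+f["mtx"][:2,2]
def rect(f,mask,z,opn=0):
    mask=mask.astype(np.uint8)*255
    if opn: mask=cv2.morphologyEx(mask,cv2.MORPH_OPEN,np.ones((opn,opn),np.uint8))
    cs=cv2.findContours(mask,cv2.RETR_EXTERNAL,cv2.CHAIN_APPROX_NONE)[0]
    c=max(cs,key=cv2.contourArea)[:,0,:]
    w=np.array([onz(f,p,z)[:2] for p in c.astype(float)])
    return cv2.minAreaRect((w*1000).astype(np.float32)), c
E
python3 - <<'E'
import pickle,numpy as np
from h import *
d=pickle.load(open("f0.pkl","rb")); f=d["top"]; im=f["frame"].astype(int)
def win(x0,y0,x1,y1):
    m=np.zeros(im.shape[:2],bool); m[y0:y1,x0:x1]=1; return m
g=im.sum(2)/3
for p in((325,170),(360,165),(310,200),(400,250),(425,180),(480,170),(470,215),(200,180),(213,195),(218,212)): print(p,im[p[1],p[0]])
print("door",rect(f,(g>135)&win(300,130,385,215),.028,9)[0])
print("roof",rect(f,(g>150)&win(440,145,525,220),.152,3)[0])
print("restbase",rect(f,(g<100)&win(180,155,250,228),.008)[0])
print("chbase",rect(f,(g<95)&win(412,145,525,232),.012)[0])
E
```

```text
(325, 170) [182 173 160]
(360, 165) [186 177 162]
(310, 200) [134 129 122]
(400, 250) [135 129 123]
(425, 180) [67 61 57]
(480, 170) [185 178 173]
(470, 215) [74 65 62]
(200, 180) [76 68 63]
(213, 195) [83 84 84]
(218, 212) [84 83 89]
door ((600.1184692382812, -23.49048614501953), (122.54216003417969, 108.16431427001953), 26.91893196105957)
roof ((544.4970703125, -330.53289794921875), (120.39469909667969, 118.83695220947266), 86.15752410888672)
restbase ((549.4215698242188, 293.5052490234375), (121.0995864868164, 91.15052032470703), 19.29004669189453)
chbase ((552.4597778320312, -337.8333740234375), (230.59983825683594, 186.33241271972656), 86.55348205566406)
```

Call:
play_rows:
  series:
    - [[0.0243, 0.03, 0.002, 0, 0, 6.1, 1], [0.0243, 0.03, 0.002, 0, 0, 6.1, 1], [0.0243, 0.03, 0.002, 0, 0, 0, 1], [0.0243, 0.03, 0.002, 0, 0, 0, 1], [0.0243, 0.03, 0.002, 0, 0, 0, 1], [0.0243, 0.03, 0.002, 0, 0, 0, 1], [0.0243, 0.03, 0.002, 0, 0, 0, 1], [0.0243, 0.03, 0.002, 0, 0, 0, 1], [0.0243, 0.03, 0.002, 0, 0, 0, 1], [0.0243, 0.03, 0.002, 0, 0, 0, 1]]

```text
time: 1.15
tool_pos: [0.403, -0.3028, 0.2511]
tool_rot: [-0.0, 0.972, 0.233, -0.0]
contact_force: [0.5, 0.0, -0.4]
gripper_width: 1.0
grasp_force: 0.0
```

Call:
play_rows:
  series:
    - [[0.0243, 0.03, -0.0082, 0, 0, 0, 1], [0.0243, 0.03, -0.0082, 0, 0, 0, 1], [0.0243, 0.03, -0.0082, -3.4, 6.68, 0, 1], [0.0243, 0.03, -0.0082, -3.4, 6.68, 0, 1], [0.0243, 0.03, -0.0082, -3.4, 6.68, 0, 1], [0.0243, 0.03, -0.0082, -3.4, 6.68, 0, 1], [0.0243, 0.03, -0.0082, 0, 0, 0, 1], [0.0243, 0.03, -0.0082, 0, 0, 0, 1], [0.0243, 0.03, -0.0082, 0, 0, 0, 1], [0.0243, 0.03, -0.0082, 0, 0, 0, 1]]

```text
time: 2.15
tool_pos: [0.6461, -0.0028, 0.1682]
tool_rot: [0.06, 0.939, 0.225, -0.252]
contact_force: [1.3, 0.0, -0.2]
gripper_width: 0.999
grasp_force: 0.0
```

```bash
python3 - <<'E'
from plant import manip
import cv2,pickle
from h import *
f=manip.grab_frame("wrist"); pickle.dump(f,open("f1.pkl","wb"))
print(manip.state()["tool_pos"],manip.state()["tool_rot"],(-f["R"].T@f["t"]).round(3),f["R"].round(3).tolist())
im=f["frame"].copy()
z=np.array([.891,.454,0]);y=np.array([-.454,.891,0]);o=np.array([.600,-.0235,.024])-.003*y-.06*z
for a,b,h in((50,0,41),(22,0,41),(78,0,41),(60,50,4),(0,50,4),(0,-50,4),(120,50,4),(120,-50,4)):
    p=proj(f,o+z*a/1e3+y*b/1e3+[0,0,h/1e3]); print(a,b,p.round(1)); cv2.circle(im,tuple(int(v) for v in p),2,(0,0,255),-1)
cv2.imwrite("pics/w1.png",im)
E
```

```text
[0.64767378 0.00157407 0.16557355] [ 0.05908091  0.93881504  0.22779293 -0.25148787] [0.769 0.06  0.254] [[0.454, -0.891, -0.001], [-0.6, -0.307, 0.738], [-0.658, -0.335, -0.674]]
50 0 [325.3 192.4]
22 0 [325.2 212.3]
78 0 [325.4 169.2]
60 50 [273.3 157.3]
0 50 [280.  199.3]
0 -50 [370.4 199.4]
120 50 [264.4 100.6]
120 -50 [386.5 100.7]
```

View pics/w1.png

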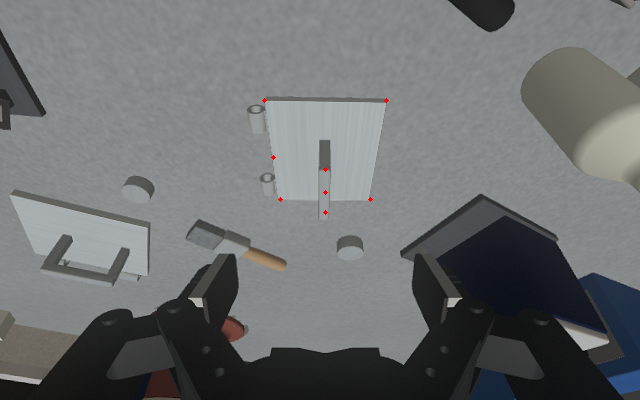

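The overlay dots match the panel corners at (264,100), (386,100), (280,199) and (370,199), and the bar at (325,192). The door pose is confirmed, so I'm descending.

Call:
play_rows:
  series:
    - [[0, 0, 0, 0, 0, 0, 1], [-0.0155, -0.008, -0.03, 0, 0, 0, 1], [-0.0155, -0.008, -0.03, 0, 0, 0, 1], [-0.0155, -0.008, -0.03, 0, 0, 0, 1], [0, 0, 0, 0, 0, 0, 1], [0, 0, 0, 0, 0, 0, 1]]

```text
time: 2.8
tool_pos: [0.5985, -0.029, 0.0798]
tool_rot: [0.06, 0.939, 0.225, -0.252]
contact_force: [0.9, 0.3, -0.0]
gripper_width: 0.998
grasp_force: 0.0
```

Call:
play_rows:
  series:
    - [[-0.0072, -0.003, -0.0157, 0, 0, 0, 1], [-0.0072, -0.003, -0.0157, 0, 0, 0, 1], [0, 0, 0, 0, 0, 0, 0], [0, 0, 0, 0, 0, 0, 0], [0, 0, 0, 0, 0, 0, 0], [0, 0, 0, 0, 0, 0, 0], [0, 0, 0, 0, 0, 0, 0], [0, 0, 0, 0, 0, 0, 0], [0, 0, 0, 0, 0, 0, 0], [0, 0, 0, 0, 0, 0, 0]]

```text
time: 3.8
tool_pos: [0.5851, -0.0342, 0.0485]
tool_rot: [0.06, 0.939, 0.225, -0.251]
contact_force: [1.1, 0.4, 3.3]
gripper_width: 0.104
grasp_force: 58.9
```

Call:
play_rows:
  series:
    - [[0, 0, 0.02, 0, 0, 0, 0], [0, 0, 0.03, 0, 0, 0, 0], [0, 0, 0.04, 0, 0, 0, 0], [0, 0, 0.04, 0, 0, 0, 0], [0, 0, 0.03, 0, 0, 0, 0], [0, 0, 0, 0, 0, 0, 0], [0, 0, 0, 0, 0, 0, 0]]

```text
time: 4.5
tool_pos: [0.5845, -0.0343, 0.2085]
tool_rot: [0.06, 0.94, 0.225, -0.251]
contact_force: [0.8, 0.4, -3.0]
gripper_width: 0.104
grasp_force: 58.6
```

```bash
cat > plan.py <<'E'
import numpy as np
from scipy.spatial.transform import Rotation as R
def q(r): return R.from_quat([r[1],r[2],r[3],r[0]])
def fr(xd,zd): 
    xd=np.array(xd,float);zd=np.array(zd,float); return R.from_matrix(np.c_[xd,np.cross(zd,xd),zd])
a=np.arctan2(.454,.891)
Rd0=fr([0,0,-1],[np.cos(a),np.sin(a),0])
z=Rd0.apply([0,0,1]);y=Rd0.apply([0,1,0]); o0=np.array([.600,-.0235,.024])-.003*y-.06*z
Rt0=q([.06,.939,.225,-.2515]); p0=np.array([.5851,-.0342,.0485])
REL=Rt0.inv()*Rd0; OFF=Rt0.inv().apply(o0-p0)   # door in tool
yr=np.radians(19.3); t=np.radians(37)
Rrest=R.from_euler('z',yr)*R.from_euler('y',t)
seat=np.array([.5494,.2935,0])+R.from_euler('z',yr).apply([-.040,0,.030])
def tool(Rd,od): Rt=Rd*REL.inv(); return Rt,od-Rt.apply(OFF)
E
python3 - <<'E'
from plan import *
from plant import manip
s=manip.state(); Rn=q(s["tool_rot"]); print(s["tool_pos"],s["time"])
print((Rn*REL).as_matrix().round(3).tolist(), "door now",s["tool_pos"]+Rn.apply(OFF))
for dx,dz in((-.006,.07),(-.004,.001)):
    Rt,p=tool(Rrest,seat+Rrest.apply([dx,0,dz])); print(p.round(4),(p-s["tool_pos"]).round(4))
print("rotvec",np.degrees((Rt*Rn.inv()).as_rotvec()).round(2)); print(Rt.as_matrix().round(2).tolist(),seat)
E
```

```text
[ 0.58448585 -0.03429498  0.20849366] 4.5
[[0.002, -0.454, 0.891], [-0.0, 0.891, 0.454], [-1.0, -0.001, 0.001]] door now [ 0.54734132 -0.05353291  0.183932  ]
[0.5521 0.2947 0.1377] [-0.0324  0.329  -0.0708]
[0.5144 0.2815 0.0814] [-0.07    0.3158 -0.1271]
rotvec [ 20.88 -48.66  -7.15]
[[0.87, 0.33, 0.37], [0.3, -0.94, 0.13], [0.39, -0.0, -0.92]] [0.51164796 0.28027942 0.03      ]
```

Call:
play_rows:
  series:
    - [[-0.0032, 0.0329, 0, 2.32, -5.407, -0.794, 0], [-0.0032, 0.0329, 0, 2.32, -5.407, -0.794, 0], [-0.0032, 0.0329, 0, 2.32, -5.407, -0.794, 0], [-0.0032, 0.0329, 0, 2.32, -5.407, -0.794, 0], [-0.0032, 0.0329, 0, 2.32, -5.407, -0.794, 0], [-0.0032, 0.0329, 0, 2.32, -5.407, -0.794, 0], [-0.0032, 0.0329, 0, 2.32, -5.407, -0.794, 0], [-0.0032, 0.0329, 0, 2.32, -5.407, -0.794, 0], [-0.0032, 0.0329, 0, 2.32, -5.407, -0.794, 0], [-0.0036, 0.0329, 0, 0, 0, 0, 0]]

```text
time: 5.5
tool_pos: [0.5469, 0.2939, 0.2012]
tool_rot: [-0.033, 0.967, 0.164, 0.191]
contact_force: [0.0, -1.0, -2.2]
gripper_width: 0.101
grasp_force: 58.8
```

Call:
play_rows:
  series:
    - [[0, 0, -0.023, 0, 0, 0, 0], [0, 0, -0.023, 0, 0, 0, 0], [0, 0, -0.023, 0, 0, 0, 0], [0, 0, 0, 0, 0, 0, 0], [0, 0, 0, 0, 0, 0, 0]]

```text
time: 6.0
tool_pos: [0.5504, 0.2939, 0.1361]
tool_rot: [-0.033, 0.967, 0.164, 0.193]
contact_force: [0.2, -0.9, -1.9]
gripper_width: 0.104
grasp_force: 58.9
```

```bash
python3 - <<'E'
from plan import *
from h import *
from plant import manip
s=manip.state(); Rn=q(s["tool_rot"]); p=s["tool_pos"]
Rd=Rn*REL;od=p+Rn.apply(OFF)
out=[]
for n in("top","scene"):
    f=manip.grab_frame(n); im=f["frame"].copy()
    for P,c in(((0,50,0),(0,0,255)),((0,-50,0),(0,0,255)),((0,50,120),(0,0,255)),((0,-50,120),(0,0,255))):
        cv2.circle(im,tuple(int(v) for v in proj(f,od+Rd.apply(np.array(P)/1e3))),1,c,-1)
    for P in((-60,-45,8),(60,-45,8),(60,45,8),(-60,45,8),(-40,0,30)):
        cv2.circle(im,tuple(int(v) for v in proj(f,np.array([.5494,.2935,0])+R.from_euler('z',yr).apply(np.array(P)/1e3))),1,(0,255,0),-1)
    c=proj(f,seat).astype(int); x0=max(c[0]-65,0);y0=max(c[1]-90,0)
    out.append(cv2.resize(im[y0:y0+150,x0:x0+130],(400,460),interpolation=cv2.INTER_CUBIC))
cv2.imwrite("pics/r1.png",np.hstack(out))
print(np.degrees((Rrest*Rd.inv()).as_rotvec()).round(2), Rrest.inv().apply(od-seat).round(4),p)
for dx,dz in((-.004,.001),):
    Rt,pp=tool(Rrest,seat+Rrest.apply([dx,0,dz])); print((pp-p).round(4))
E
```

```text
[ 0.13 -0.36 -0.02] [-0.0068 -0.0002  0.0675] [0.55043899 0.29394166 0.13613981]
[-0.036  -0.0124 -0.0548]
```

View pics/r1.png

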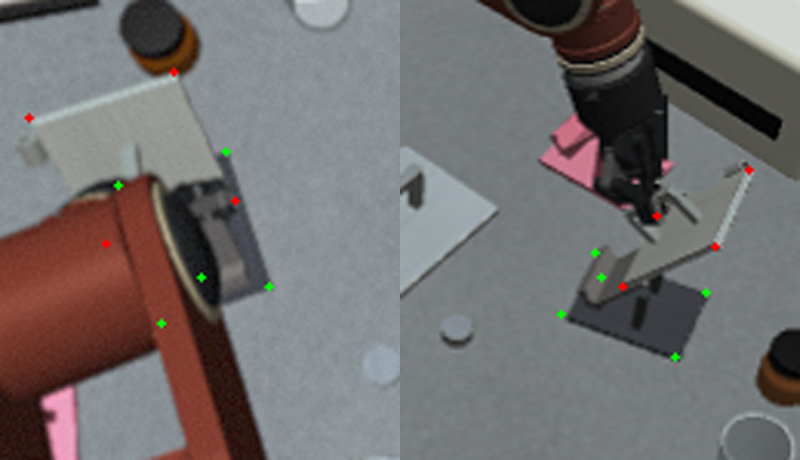

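The view shows the door's edges on the red dots and the rest base on the green ones, so I'm lowering along the plate.

Call:
play_rows:
  series:
    - [[-0.0064, -0.0022, -0.0098, 0, 0, 0, 0], [-0.0064, -0.0022, -0.0098, 0, 0, 0, 0], [-0.0064, -0.0022, -0.0098, 0, 0, 0, 0], [-0.0064, -0.0022, -0.0098, 0, 0, 0, 0], [-0.0052, -0.0018, -0.0078, 0, 0, 0, 0], [-0.0026, -0.0009, -0.0039, 0, 0, 0, 0], [-0.0026, -0.0009, -0.0039, 0, 0, 0, 0], [0, 0, 0, 0, 0, 0, 0], [0, 0, 0, 0, 0, 0, 0]]

```text
time: 7.0
tool_pos: [0.5169, 0.2826, 0.0851]
tool_rot: [-0.034, 0.966, 0.164, 0.197]
contact_force: [0.9, 0.5, -1.5]
gripper_width: 0.097
grasp_force: 59.0
```

Call:
play_rows:
  series:
    - [[-0.0007, -0.0003, -0.0011, 0, 0, 0, 0], [-0.0007, -0.0003, -0.0011, 0, 0, 0, 0], [-0.0007, -0.0003, -0.0011, 0, 0, 0, 0], [0, 0, 0, 0, 0, 0, 0], [0, 0, 0, 0, 0, 0, 0]]

```text
time: 7.5
tool_pos: [0.517, 0.2826, 0.0846]
tool_rot: [-0.035, 0.965, 0.164, 0.2]
contact_force: [3.2, 1.4, 6.4]
gripper_width: 0.105
grasp_force: 60.0
```

Call:
play_rows:
  series:
    - [[0.002, 0.0007, 0.0028, 0, 0, 0, 0], [0.002, 0.0007, 0.0028, 0, 0, 0, 0], [0.0015, 0.0005, -0.0012, 0, 0, 0, 0], [0.0015, 0.0005, -0.0012, 0, 0, 0, 0], [-0.001, -0.0004, -0.0014, 0, 0, 0, 0], [-0.001, -0.0004, -0.0014, 0, 0, 0, 0], [-0.001, -0.0004, -0.0014, 0, 0, 0, 0], [0, 0, 0, 0, 0, 0, 0], [0, 0, 0, 0, 0, 0, 0]]

```text
time: 8.4
tool_pos: [0.5178, 0.2825, 0.0798]
tool_rot: [-0.034, 0.966, 0.164, 0.196]
contact_force: [0.2, 0.4, -2.7]
gripper_width: 0.105
grasp_force: 58.9
```

Call:
play_rows:
  series:
    - [[-0.0006, -0.0002, -0.0008, 0, 0, 0, 0], [-0.0006, -0.0002, -0.0008, 0, 0, 0, 0], [0, 0, 0, 0, 0, 0, 0], [0, 0, 0, 0, 0, 0, 0]]

```text
time: 8.8
tool_pos: [0.5178, 0.2825, 0.0794]
tool_rot: [-0.034, 0.966, 0.164, 0.197]
contact_force: [0.9, 0.1, 1.7]
gripper_width: 0.102
grasp_force: 59.4
```

Call:
play_rows:
  series:
    - [[0, 0, 0, 0, 0, 0, 1], [0, 0, 0, 0, 0, 0, 1], [0, 0, 0, 0, 0, 0, 1], [0, 0, 0, 0, 0, 0, 1], [0, 0, 0, 0, 0, 0, 1], [0, 0, 0, 0, 0, 0, 1], [0, 0, 0, 0, 0, 0, 1], [0, 0, 0, 0, 0, 0, 1]]

```text
time: 9.6
tool_pos: [0.5167, 0.2822, 0.0782]
tool_rot: [-0.034, 0.966, 0.164, 0.196]
contact_force: [0.1, 0.6, -0.5]
gripper_width: 1.003
grasp_force: 0.0
```

Call:
play_rows:
  series:
    - [[-0.004, -0.0013, 0.01, 0, 0, 0, 1], [-0.01, -0.0035, 0.025, 0, 0, 0, 1], [-0.015, -0.005, 0.037, 0, 0, 0, 1], [-0.015, -0.005, 0.037, 0, 0, 0, 1], [-0.015, -0.005, 0.037, 0, 0, 0, 1], [0, 0, 0, 0, 0, 0, 1]]

```text
time: 10.2
tool_pos: [0.4595, 0.2634, 0.2333]
tool_rot: [-0.036, 0.965, 0.164, 0.202]
contact_force: [0.8, -0.2, 1.6]
gripper_width: 1.001
grasp_force: 0.0
```

```bash
python3 - <<'E'
from plan import *
from h import *
from plant import manip
import pickle
s=manip.state(); print(s["tool_pos"],s["tool_rot"])
out=[];F={}
for n in("wrist","scene"):
    f=manip.grab_frame(n); F[n]=f; im=f["frame"].copy()
    for P in((0,50,0),(0,-50,0),(0,50,120),(0,-50,120),(-41,0,78),(-41,0,22)):
        p=proj(f,seat+Rrest.apply(np.array(P)/1e3)); print(n,P,p.round(1)); cv2.circle(im,tuple(int(v) for v in p),1,(0,0,255),-1)
    if n=="wrist": out.append(im[:, 60:580])
    else:
        c=proj(f,seat).astype(int); out.append(cv2.resize(im[c[1]-55:c[1]+25,c[0]-20:c[0]+36],(280,400),interpolation=cv2.INTER_CUBIC))
pickle.dump(F,open("f2.pkl","wb"))
cv2.imwrite("pics/r2.png",np.hstack(out))
E
```

```text
[0.45951572 0.26343351 0.23328524] [-0.03557308  0.96477571  0.16417243  0.20245937]
wrist (0, 50, 0) [285.1 196.9]
wrist (0, -50, 0) [367.5 197. ]
wrist (0, 50, 120) [272.8 108. ]
wrist (0, -50, 120) [380.4 108. ]
wrist (-41, 0, 78) [326.5 171.2]
wrist (-41, 0, 22) [326.3 210.6]
scene (0, 50, 0) [370.8 159.1]
scene (0, -50, 0) [359.  181.9]
scene (0, 50, 120) [397.7 145.7]
scene (0, -50, 120) [386.3 169.8]
scene (-41, 0, 78) [372.7 152.9]
scene (-41, 0, 22) [360.4 159.2]
```

View pics/r2.png

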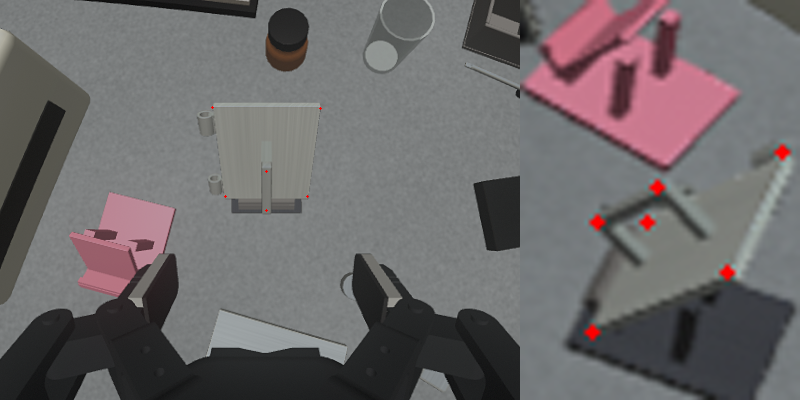

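The door rests in the rest, with corners within about 2 px of prediction and the gripper clear. Now planning the re-grasp at the top edge.

```bash
python3 - <<'E'
from plan import *
from h import *
import pickle
from plant import manip
s=manip.state(); Rn=q(s["tool_rot"]); p=s["tool_pos"]
zd=Rrest.apply([0,0,1]);xd=Rrest.apply([1,0,0]);yd=Rrest.apply([0,1,0])
Rg=R.from_matrix(np.c_[yd,xd,-zd])
top=seat+.12*zd
print("top",top,"now",p)
print("rv",np.degrees((Rg*Rn.inv()).as_rotvec()).round(2))
for k in(.06,-.032): print(k,(top+k*zd).round(4),(top+k*zd-p).round(4))
# intermediate: yaw first then tilt
d=pickle.load(open("f0.pkl","rb"))
for n,px in(("jar",(203,124)),("beaker",(252,100))): print(n,onz(d["top"],px,.07))
# pins: rough tri
print("pin_hi",onz(d["top"],(451.5,215.6),.132),tri([d["top"],d["scene"]],[(451.5,215.6),(150+195*.32,250+(338-300)*.32)]))
c=np.array([.5445,-.3305]);print("roof-based",c+R.from_euler('z',-3.84,degrees=True).apply([-.045,.065,0])[:2])
print("pin_lo",onz(d["top"],(438.5,220.7),.052))
E
```

```text
top [0.57980719 0.30414845 0.12583626] now [0.45798511 0.26257078 0.22658311]
rv [-4.89 47.84 92.8 ]
0.06 [0.6139 0.3161 0.1738] [ 0.1559  0.0535 -0.0528]
-0.032 [0.5616 0.2978 0.1003] [ 0.1036  0.0352 -0.1263]
jar [0.70631561 0.31311894 0.07      ]
beaker [0.7678876  0.19740296 0.07      ]
pin_hi [ 0.47219652 -0.24944143  0.132     ] [ 0.47484909 -0.25349581  0.11786595]
roof-based [ 0.50395411 -0.26263226]
pin_lo [ 0.47031598 -0.24764695  0.052     ]
```

Call:
play_rows:
  series:
    - [[0.012, 0.0041, 0.015, -0.376, 3.68, 7.14, 1], [0.012, 0.0041, 0.015, -0.376, 3.68, 7.14, 0.6], [0.012, 0.0041, 0.015, -0.376, 3.68, 7.14, 0.6], [0.012, 0.0041, 0.015, -0.376, 3.68, 7.14, 0.6], [0.012, 0.0041, 0, -0.376, 3.68, 7.14, 0.6], [0.012, 0.0041, 0, -0.376, 3.68, 7.14, 0.6], [0.012, 0.0041, 0, -0.376, 3.68, 7.14, 0.6], [0.012, 0.0041, 0, -0.376, 3.68, 7.14, 0.6], [0.012, 0.0041, 0, -0.376, 3.68, 7.14, 0.6], [0.012, 0.0041, 0, -0.376, 3.68, 7.14, 0.6]]

```text
time: 11.3
tool_pos: [0.5781, 0.3029, 0.2817]
tool_rot: [-0.159, 0.701, 0.676, -0.163]
contact_force: [0.3, 0.3, -0.2]
gripper_width: 0.601
grasp_force: 0.0
```

Call:
play_rows:
  series:
    - [[0.012, 0.0041, -0.02, -0.376, 3.68, 7.14, 0.6], [0.012, 0.0041, -0.02, -0.376, 3.68, 7.14, 0.6], [0.012, 0.0041, -0.02, -0.376, 3.68, 7.14, 0.6], [0, 0, -0.02, 0, 0, 0, 0.6], [0, 0, -0.02, 0, 0, 0, 0.6], [0, 0, 0, 0, 0, 0, 0.6], [0, 0, 0, 0, 0, 0, 0.6]]

```text
time: 12.0
tool_pos: [0.6133, 0.3151, 0.1851]
tool_rot: [-0.182, 0.549, 0.774, -0.26]
contact_force: [0.3, 0.8, 1.1]
gripper_width: 0.606
grasp_force: 0.0
```

```bash
cat > re.tmp <<'E'
E
rm re.tmp; python3 - <<'E'
from plan import *
from h import *
from plant import manip
import pickle
f=manip.grab_frame("wrist"); pickle.dump(f,open("f3.pkl","wb")); im=f["frame"].copy()
s=manip.state(); Rn=q(s["tool_rot"]); p=s["tool_pos"]
zd=Rrest.apply([0,0,1]);xd=Rrest.apply([1,0,0]);yd=Rrest.apply([0,1,0])
Rg=R.from_matrix(np.c_[yd,xd,-zd]); top=seat+.12*zd
print(p,"rv",np.degrees((Rg*Rn.inv()).as_rotvec()).round(2),"pre",(top+.06*zd-p).round(4),"grasp",(top-.032*zd-p).round(4))
for P in((-4,50,120),(-4,-50,120),(4,50,120),(4,-50,120),(0,59,110),(0,59,30),(-41,0,78)):
    u=proj(f,seat+Rrest.apply(np.array(P)/1e3)); print(P,u.round(1)); cv2.circle(im,tuple(int(v) for v in u),1,(0,0,255),-1)
cv2.imwrite("pics/g1.png",im)
E
```

```text
[0.61391591 0.31525621 0.1865093 ] rv [ 0.11  0.21 -0.07] pre [-0.      0.0008 -0.0128] grasp [-0.0523 -0.0175 -0.0862]
(-4, 50, 120) [331.1 142.6]
(-4, -50, 120) [330.3 270.1]
(4, 50, 120) [342.7 142.6]
(4, -50, 120) [340.4 270.1]
(0, 59, 110) [336.5 128.1]
(0, 59, 30) [333.4 121.4]
(-41, 0, 78) [287.4 194.3]
```

View pics/g1.png

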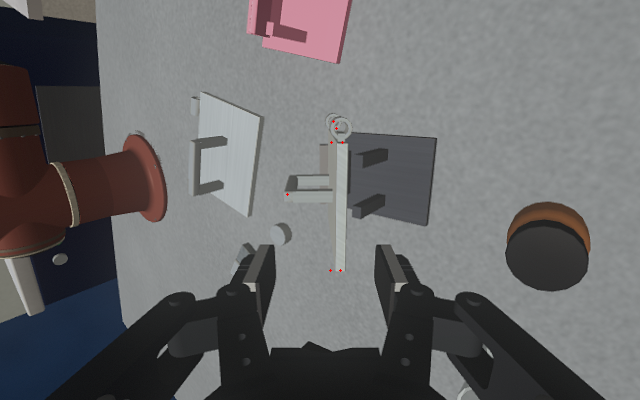

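The top edge shows at columns 335–347, about 4 px (3 mm) right of prediction. I'll shift for that and grip.

Call:
play_rows:
  series:
    - [[-0.01, -0.0034, -0.0176, 0, 0, 0, 0.6], [-0.01, -0.0033, -0.0176, 0, 0, 0, 0.6], [-0.01, -0.0033, -0.0176, 0, 0, 0, 0.6], [-0.01, -0.0033, -0.0176, 0, 0, 0, 0.6], [-0.005, -0.0017, -0.0088, 0, 0, 0, 0.6], [-0.005, -0.0017, -0.0088, 0, 0, 0, 0.6], [0, 0, 0, 0, 0, 0, 0.6], [0, 0, 0, 0, 0, 0, 0.6]]

```text
time: 12.85
tool_pos: [0.5644, 0.2992, 0.0973]
tool_rot: [-0.182, 0.548, 0.774, -0.259]
contact_force: [0.6, 0.6, 0.7]
gripper_width: 0.604
grasp_force: 0.0
```

Call:
play_rows:
  series:
    - [[0, 0, 0, 0, 0, 0, 0], [0, 0, 0, 0, 0, 0, 0], [0, 0, 0, 0, 0, 0, 0], [0, 0, 0, 0, 0, 0, 0], [0, 0, 0, 0, 0, 0, 0], [0, 0, 0, 0, 0, 0, 0], [0, 0, 0, 0, 0, 0, 0]]

```text
time: 13.55
tool_pos: [0.5632, 0.2988, 0.0976]
tool_rot: [-0.183, 0.548, 0.774, -0.261]
contact_force: [-3.3, -2.3, 4.7]
gripper_width: 0.085
grasp_force: 59.4
```

Call:
play_rows:
  series:
    - [[0.0043, 0.0015, 0.006, 0, 0, 0, 0], [0.0085, 0.003, 0.012, 0, 0, 0, 0], [0.0085, 0.003, 0.012, 0, 0, 0, 0], [0.0085, 0.003, 0.012, 0, 0, 0, 0], [0, 0, 0.03, 0, 0, 0, 0], [0, 0, 0.04, 0, 0, 0, 0], [0, 0, 0.04, 2.44, -6.99, 0, 0], [0, 0, 0.03, 2.44, -6.99, 0, 0], [0, 0, 0.02, 2.44, -6.99, 0, 0], [0, 0, 0, 2.44, -6.99, 0, 0]]

```text
time: 14.55
tool_pos: [0.5956, 0.3103, 0.3039]
tool_rot: [-0.031, 0.578, 0.814, -0.048]
contact_force: [0.7, 0.2, -1.5]
gripper_width: 0.084
grasp_force: 59.4
```

Call:
play_rows:
  series:
    - [[-0.012, -0.03, 0, 2.44, -6.99, 0, 0], [-0.0163, -0.0365, 0, 0, 0, -8.275, 0], [-0.0163, -0.0365, 0, 0, 0, -8.275, 0], [-0.0163, -0.0365, 0, 0, 0, -8.275, 0], [-0.0163, -0.0365, 0, 0, 0, -8.275, 0], [-0.0163, -0.0365, 0, 0, 0, -8.275, 0], [-0.0163, -0.0365, 0, 0, 0, -8.275, 0], [-0.0163, -0.0365, 0, 0, 0, -8.275, 0], [-0.0163, -0.0365, 0, 0, 0, -8.275, 0], [-0.0163, -0.0365, 0, 0, 0, -8.275, 0]]

```text
time: 15.55
tool_pos: [0.4338, -0.0502, 0.2976]
tool_rot: [0.001, 0.955, 0.297, -0.002]
contact_force: [-0.3, 0.0, -3.2]
gripper_width: 0.082
grasp_force: 59.9
```

Call:
play_rows:
  series:
    - [[-0.0163, -0.0365, 0, 0, 0, -8.275, 0], [-0.0163, -0.0365, 0, 0, 0, -8.275, 0], [-0.0163, -0.0365, 0, 0, 0, -8.275, 0], [-0.0163, -0.0365, -0.02, 0, 0, 0, 0], [-0.0163, -0.0365, -0.02, 0, 0, 0, 0], [0, 0, -0.02, 0, 0, 0, 0], [0, 0, 0, 0, 0, 0, 0], [0, 0, 0, 0, 0, 0, 0]]

```text
time: 16.35
tool_pos: [0.3533, -0.2312, 0.238]
tool_rot: [0.0, 0.996, 0.087, -0.002]
contact_force: [0.4, 0.4, -1.2]
gripper_width: 0.086
grasp_force: 59.9
```

```bash
python3 - <<'E'
from plan import *
from h import *
from plant import manip
import pickle
f=manip.grab_frame("wrist"); pickle.dump(f,open("f4.pkl","wb")); im=f["frame"].copy()
s=manip.state(); Rn=q(s["tool_rot"]); p=s["tool_pos"]; print(p,s["time"],s["contact_force"],Rn.as_matrix().round(3).tolist())
# door in tool: ideal: x_d=ty,y_d=tx,z_d=-tz ; top 30mm behind tip
D=lambda P: p+Rn.apply([P[1]/1e3,P[0]/1e3,(120-P[2]-30)/1e3-.0])
for P in((0,59,110),(0,59,10),(-4,50,120),(4,50,120),(-4,-50,120)):
    u=proj(f,D(P)); print(P,u.round(1)); cv2.circle(im,tuple(int(v) for v in u),1,(0,0,255),-1)
for X in((.471,-.249,.132),(.471,-.249,.052)):
    u=proj(f,X); print(u); cv2.circle(im,tuple(int(v) for v in u),2,(0,255,0),-1)
cv2.imwrite("pics/h1.png",im)
E
```

```text
[ 0.35380993 -0.23129915  0.23899794] 16.4 [-1.08018898  0.71574262 -1.93861888] [[0.985, 0.175, -0.003], [0.175, -0.985, -0.002], [-0.004, 0.001, -1.0]]
(0, 59, 110) [324.7 147.8]
(0, 59, 10) [325.  128.1]
(-4, 50, 120) [314.1 175.4]
(4, 50, 120) [335.3 175.4]
(-4, -50, 120) [316.5 376.5]
[375.09713814  52.95149758]
[362.5418648   65.08790224]
```

View pics/h1.png

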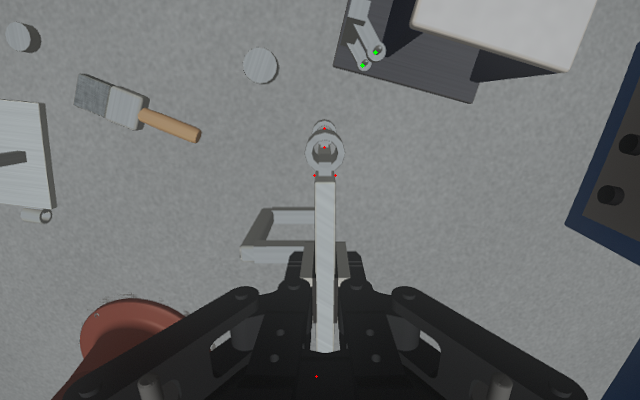

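The view shows the knuckle mouth near (325,150), within 1 mm of the model, and the pin lugs at (376,52) and (364,63), on the predicted dots. I'll lower to the lateral-approach height beside the pins.

Call:
play_rows:
  series:
    - [[-0.003, -0.01, -0.023, 0, 0, 0, 0], [-0.003, -0.01, -0.023, 0, 0, 0, 0], [-0.002, -0.01, -0.023, 0, 0, 0, 0], [-0.002, -0.01, -0.022, 0, 0, 0, 0], [0, 0, 0, 0, 0, 0, 0], [0, 0, 0, 0, 0, 0, 0], [0, 0, 0, 0, 0, 0, 0]]

```text
time: 17.1
tool_pos: [0.3446, -0.2719, 0.1495]
tool_rot: [0.002, 0.996, 0.088, -0.001]
contact_force: [-0.2, 0.4, -1.7]
gripper_width: 0.083
grasp_force: 60.0
```

```bash
python3 - <<'E'
from plan import *
from h import *
from plant import manip
import pickle
f=manip.grab_frame("wrist"); pickle.dump(f,open("f5.pkl","wb")); im=f["frame"].copy()
s=manip.state(); Rn=q(s["tool_rot"]); p=s["tool_pos"]; print(p,s["time"],s["contact_force"])
D=lambda P: p+Rn.apply([P[1]/1e3,P[0]/1e3,(120-P[2]-30)/1e3])
q1=[(0,59,110),(0,59,90),(0,59,30),(0,59,10)]
for P in q1: print(P,D(P).round(4),proj(f,D(P)).round(1))
for X in((.471,-.249,.132),(.471,-.249,.115),(.471,-.249,.052),(.471,-.249,.035)): print(X,proj(f,X).round(1))
c=im[20:200,240:440]; cv2.imwrite("pics/h2.png",cv2.resize(c,(800,720-120),interpolation=cv2.INTER_CUBIC) if 0 else cv2.resize(c,(664,598),interpolation=cv2.INTER_CUBIC))
E
```

```text
[ 0.34455208 -0.27192814  0.1494261 ] 17.15 [-0.20335346  0.17816215 -2.52894999]
(0, 59, 110) [ 0.4027 -0.2615  0.1693] [324.5 148.9]
(0, 59, 90) [ 0.4026 -0.2616  0.1493] [324.6 142.8]
(0, 59, 30) [ 0.4025 -0.2618  0.0893] [324.6 131.4]
(0, 59, 10) [ 0.4025 -0.2619  0.0693] [324.7 128.9]
(0.471, -0.249, 0.132) [323.5 -12.2]
(0.471, -0.249, 0.115) [323.5  -0.4]
(0.471, -0.249, 0.052) [323.6  27.9]
(0.471, -0.249, 0.035) [323.6  33.1]
```

View pics/h2.png

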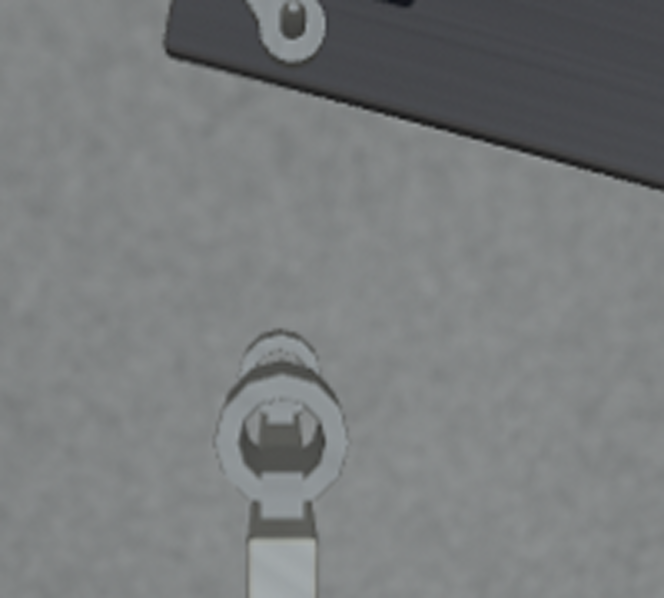

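The crop shows the lower lug disc centred near (328,28) and the knuckle rings at (325,151) and (325,131). The pin therefore sits about 3 mm off my rough value, so I'll fit the discs numerically.

```bash
cat > circ.py <<'E'
from h import *
def hough(f,X,dia,win=14,k=8):
    """disc at approx world X (dia m) -> pixel centre by HoughCircles near prediction"""
    u=proj(f,X); dep=(f["R"]@np.array(X)+f["t"])[2]; r=f["mtx"][0,0]*dia/2/dep
    w=int(r+win); x0,y0=int(u[0])-w,int(u[1])-w
    x0=max(x0,0);y0=max(y0,0)
    g=cv2.cvtColor(f["frame"],cv2.COLOR_BGR2GRAY)[y0:y0+2*w,x0:x0+2*w]
    g=cv2.resize(g,None,fx=k,fy=k,interpolation=cv2.INTER_CUBIC)
    c=cv2.HoughCircles(g,cv2.HOUGH_GRADIENT_ALT if 0 else cv2.HOUGH_GRADIENT,1,6,param1=120,param2=12,minRadius=int(r*k*.93),maxRadius=int(r*k*1.07))
    if c is None: return u,r,None
    c=c[0][:4]; return u,r,np.c_[(c[:,0]+.5)/k-.5+x0,(c[:,1]+.5)/k-.5+y0,c[:,2]/k]
E
python3 - <<'E'
import pickle
from circ import *
f4=pickle.load(open("f4.pkl","rb"));f5=pickle.load(open("f5.pkl","rb"))
for n,f,X,dia in(("f4hi",f4,(.473,-.251,.115),.015),("f4lo",f4,(.473,-.251,.035),.015),("f5lo",f5,(.473,-.251,.035),.015),("f5 knuck",f5,(.4027,-.2615,.1693),.016)):
    u,r,c=hough(f,X,dia); print(n,u.round(1),round(r,1))
    if c is not None:
        for q in c: print("   ",q.round(1),onz(f,q[:2],X[2]).round(4))
E
```

```text
f4hi [374.7  54. ] 9.4
f4lo [362.9  65.3] 7.2
f5lo [326.6  30.8] 9.9
f5 knuck [324.4 148.8] 19.7
```

```bash
sed -i 's/param1=120,param2=12/param1=60,param2=5/; s/cv2.resize(g,None/cv2.resize(cv2.GaussianBlur(g,(3,3),0),None/' circ.py; python3 - <<'E'
import pickle
from circ import *
f4=pickle.load(open("f4.pkl","rb"));f5=pickle.load(open("f5.pkl","rb"))
for n,f,X,dia in(("f4hi",f4,(.473,-.251,.115),.015),("f4lo",f4,(.473,-.251,.035),.015),("f5lo",f5,(.473,-.251,.035),.015),("f5 knuck",f5,(.4027,-.2615,.1693),.016)):
    u,r,c=hough(f,X,dia,8); print(n,u.round(1),round(r,1))
    if c is not None:
        for q in c: print("   ",q.round(1),onz(f,q[:2],X[2]).round(4))
E
```

```text
f4hi [374.7  54. ] 9.4
    [375.2  50.2   9.9] [ 0.4758 -0.2508  0.115 ]
    [376.1  50.4   9.8] [ 0.4759 -0.2515  0.115 ]
    [375.9  51.1   9.2] [ 0.4753 -0.2514  0.115 ]
    [376.8  50.9   9.2] [ 0.4756 -0.2521  0.115 ]
f4lo [362.9  65.3] 7.2
    [374.9  53.2   7. ] [ 0.4868 -0.2609  0.035 ]
f5lo [326.6  30.8] 9.9
    [322.5  34.2  10.3] [ 0.4701 -0.2483  0.035 ]
f5 knuck [324.4 148.8] 19.7
```

Call:
play_rows:
  series:
    - [[0.0123, 0.0022, 0, 0, 0, 0, 0], [0.0123, 0.0022, 0, 0, 0, 0, 0], [0.0123, 0.0022, 0, 0, 0, 0, 0], [0.0123, 0.0022, 0, 0, 0, 0, 0], [0, 0, 0, 0, 0, 0, 0], [0, 0, 0, 0, 0, 0, 0], [0, 0, 0, 0, 0, 0, 0]]

```text
time: 17.85
tool_pos: [0.3923, -0.2626, 0.1469]
tool_rot: [0.0, 0.996, 0.087, -0.003]
contact_force: [0.1, -0.4, -2.3]
gripper_width: 0.081
grasp_force: 60.0
```

```bash
python3 - <<'E'
from plan import *
from h import *
from plant import manip
import pickle
f=manip.grab_frame("wrist"); pickle.dump(f,open("f6.pkl","wb")); im=f["frame"].copy()
s=manip.state(); Rn=q(s["tool_rot"]); p=s["tool_pos"]; print(p,s["time"],s["contact_force"])
D=lambda P: p+Rn.apply([P[1]/1e3,P[0]/1e3,(120-P[2]-30)/1e3])
for P in [(0,59,110),(0,59,90),(0,59,30)]: print(P,D(P).round(4),proj(f,D(P)).round(1))
for z in(.132,.115,.035): print(z,proj(f,(.4753,-.2517,z)).round(1))
c=im[20:200,240:440]; cv2.imwrite("pics/h3.png",cv2.resize(c,(664,598),interpolation=cv2.INTER_CUBIC))
E
```

```text
[ 0.39220763 -0.26269211  0.14698153] 17.9 [ 0.03516661 -0.35176378 -3.06950163]
(0, 59, 110) [ 0.4504 -0.2524  0.1667] [324.6 149. ]
(0, 59, 90) [ 0.4503 -0.2525  0.1467] [324.6 142.8]
(0, 59, 30) [ 0.45   -0.2525  0.0867] [324.7 131.4]
0.132 [331.9  88.4]
0.115 [331.2  89.7]
0.035 [329.2  93.5]
```

View pics/h3.png

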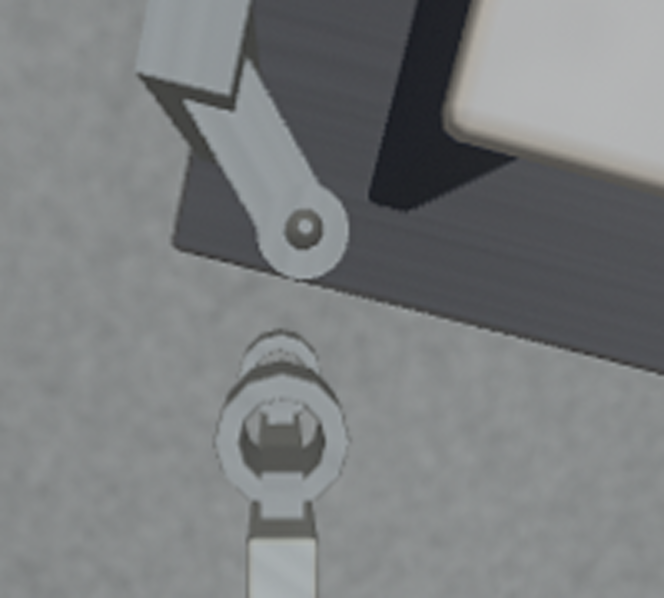

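The pin centre at (331.3,89.0) agrees with my estimate of (.4753,-.2517). The knuckle ring is at (325,151.6). I'll slide in over the pins.

Call:
play_rows:
  series:
    - [[0.0085, 0.0003, 0, 0, 0, 0, 0], [0.0085, 0.0003, 0, 0, 0, 0, 0], [0.0083, 0.0002, 0, 0, 0, 0, 0], [0, 0, 0, 0, 0, 0, 0], [0, 0, 0, 0, 0, 0, 0], [0, 0, 0, 0, 0, 0, 0], [0, 0, 0, 0, 0, 0, 0]]

```text
time: 18.6
tool_pos: [0.4177, -0.2619, 0.1472]
tool_rot: [0.0, 0.996, 0.087, -0.002]
contact_force: [0.3, 0.2, -1.8]
gripper_width: 0.084
grasp_force: 60.0
```

Aligned to 0.2 mm; lowering slowly past the tips.

Call:
play_rows:
  series:
    - [[0, 0, -0.004, 0, 0, 0, 0], [0, 0, -0.004, 0, 0, 0, 0], [0, 0, -0.004, 0, 0, 0, 0], [0, 0, -0.003, 0, 0, 0, 0], [0, 0, -0.003, 0, 0, 0, 0], [0, 0, -0.002, 0, 0, 0, 0], [0, 0, 0, 0, 0, 0, 0], [0, 0, 0, 0, 0, 0, 0]]

```text
time: 19.4
tool_pos: [0.4179, -0.262, 0.1273]
tool_rot: [0.0, 0.996, 0.087, -0.002]
contact_force: [0.4, 0.4, -3.0]
gripper_width: 0.083
grasp_force: 60.0
```

Call:
play_rows:
  series:
    - [[0, 0, -0.002, 0, 0, 0, 0], [0, 0, -0.002, 0, 0, 0, 0], [0, 0, -0.002, 0, 0, 0, 0], [0, 0, -0.002, 0, 0, 0, 0], [0, 0, 0, 0, 0, 0, 0], [0, 0, 0, 0, 0, 0, 0]]

```text
time: 20.0
tool_pos: [0.4178, -0.2619, 0.1191]
tool_rot: [0.0, 0.996, 0.087, -0.002]
contact_force: [0.2, 0.6, -2.0]
gripper_width: 0.085
grasp_force: 60.0
```

Call:
play_rows:
  series:
    - [[0, 0, -0.001, 0, 0, 0, 0], [0, 0, -0.001, 0, 0, 0, 0], [0, 0, 0, 0, 0, 0, 0], [0, 0, 0, 0, 0, 0, 0]]

```text
time: 20.4
tool_pos: [0.4178, -0.2619, 0.1172]
tool_rot: [0.0, 0.996, 0.087, -0.002]
contact_force: [0.4, -0.5, -2.7]
gripper_width: 0.085
grasp_force: 60.0
```

Call:
play_rows:
  series:
    - [[0, 0, -0.001, 0, 0, 0, 0], [0, 0, -0.001, 0, 0, 0, 0], [0, 0, 0, 0, 0, 0, 0], [0, 0, 0, 0, 0, 0, 0]]

```text
time: 20.8
tool_pos: [0.4178, -0.2619, 0.1151]
tool_rot: [0.0, 0.996, 0.087, -0.002]
contact_force: [0.1, -0.0, -2.1]
gripper_width: 0.087
grasp_force: 60.0
```

Call:
play_rows:
  series:
    - [[0, 0, -0.001, 0, 0, 0, 0], [0, 0, 0, 0, 0, 0, 0], [0, 0, 0, 0, 0, 0, 0]]

```text
time: 21.1
tool_pos: [0.4178, -0.2619, 0.1142]
tool_rot: [0.0, 0.996, 0.087, -0.002]
contact_force: [-0.4, 0.4, -2.2]
gripper_width: 0.084
grasp_force: 60.0
```

Call:
play_rows:
  series:
    - [[0, 0, -0.001, 0, 0, 0, 0], [0, 0, 0, 0, 0, 0, 0], [0, 0, 0, 0, 0, 0, 0]]

```text
time: 21.4
tool_pos: [0.4178, -0.2619, 0.1131]
tool_rot: [0.0, 0.996, 0.087, -0.002]
contact_force: [-0.6, 0.1, -2.6]
gripper_width: 0.084
grasp_force: 60.0
```

Call:
play_rows:
  series:
    - [[0, 0, -0.001, 0, 0, 0, 0], [0, 0, 0, 0, 0, 0, 0], [0, 0, 0, 0, 0, 0, 0]]

```text
time: 21.7
tool_pos: [0.4178, -0.2619, 0.1121]
tool_rot: [0.0, 0.996, 0.087, -0.002]
contact_force: [0.3, -0.4, -2.6]
gripper_width: 0.082
grasp_force: 60.0
```

Call:
play_rows:
  series:
    - [[0, 0, -0.001, 0, 0, 0, 0], [0, 0, 0, 0, 0, 0, 0], [0, 0, 0, 0, 0, 0, 0]]

```text
time: 22.0
tool_pos: [0.4178, -0.2619, 0.1111]
tool_rot: [0.0, 0.996, 0.087, -0.002]
contact_force: [0.1, 0.4, -2.2]
gripper_width: 0.086
grasp_force: 60.0
```

Call:
play_rows:
  series:
    - [[0, 0, -0.001, 0, 0, 0, 0], [0, 0, 0, 0, 0, 0, 0], [0, 0, 0, 0, 0, 0, 0]]

```text
time: 22.3
tool_pos: [0.4178, -0.2619, 0.1102]
tool_rot: [0.0, 0.996, 0.087, -0.002]
contact_force: [0.5, -0.4, -2.4]
gripper_width: 0.086
grasp_force: 60.2
```

Call:
play_rows:
  series:
    - [[0, 0, -0.001, 0, 0, 0, 0], [0, 0, 0, 0, 0, 0, 0], [0, 0, 0, 0, 0, 0, 0]]

```text
time: 22.6
tool_pos: [0.4181, -0.2622, 0.11]
tool_rot: [0.001, 0.996, 0.087, -0.002]
contact_force: [-3.1, 1.5, 4.2]
gripper_width: 0.087
grasp_force: 60.8
```

```bash
python3 - <<'E'
from plan import *
from h import *
from plant import manip
import pickle
out=[]
f=manip.grab_frame("wrist"); pickle.dump(f,open("f7.pkl","wb")); out.append(cv2.resize(f["frame"][20:200,240:440],(444,400),interpolation=cv2.INTER_CUBIC))
f=manip.grab_frame("scene"); pickle.dump(f,open("f8.pkl","wb"))
im=f["frame"].copy(); u=proj(f,(.4753,-.2517,.1)).astype(int)
for z in(.105,.135,.125,.155): print(z,proj(f,(.4753,-.2517,z)))
out.append(cv2.resize(im[u[1]-50:u[1]+50,u[0]-40:u[0]+45],(340,400),interpolation=cv2.INTER_CUBIC))
cv2.imwrite("pics/h4.png",np.hstack(out)); print(u,manip.state()["tool_pos"],manip.state()["contact_force"])
E
```

```text
0.105 [213.60828461 264.15705903]
0.135 [210.90481554 258.59441437]
0.125 [211.8216127  260.48137253]
0.155 [209.02223809 254.71787429]
[214 265] [ 0.4180518  -0.26220775  0.10993476] [-3.42027622  1.62787239  5.65839722]
```

Contact came at the expected home height (TCP 0.110), well below pin-tip level. Releasing.

Call:
play_rows:
  series:
    - [[0, 0, 0.0005, 0, 0, 0, 0.3], [0, 0, 0, 0, 0, 0, 0.3], [0, 0, 0, 0, 0, 0, 0.3], [0, 0, 0, 0, 0, 0, 0.5], [0, 0, 0, 0, 0, 0, 0.5], [0, 0, 0, 0, 0, 0, 0.5]]

```text
time: 23.3
tool_pos: [0.4178, -0.2619, 0.1096]
tool_rot: [0.0, 0.996, 0.087, -0.002]
contact_force: [-0.9, 0.3, -0.6]
gripper_width: 0.503
grasp_force: 0.0
```

Call:
play_rows:
  series:
    - [[0, 0, 0.01, 0, 0, 0, 0.5], [0, 0, 0.02, 0, 0, 0, 0.5], [0, 0, 0.03, 0, 0, 0, 0.5], [0, 0, 0.04, 0, 0, 0, 0.5], [0, 0, 0.04, 0, 0, 0, 0.5], [0, 0, 0, 0, 0, 0, 0.5], [0, 0, 0, 0, 0, 0, 0.5]]

```text
time: 24.0
tool_pos: [0.4185, -0.2624, 0.2519]
tool_rot: [0.002, 0.996, 0.087, -0.001]
contact_force: [-1.3, 0.3, -0.9]
gripper_width: 0.504
grasp_force: 0.0
```

```bash
python3 - <<'E'
from plan import *
from circ import *
from plant import manip
f=manip.grab_frame("wrist"); s=manip.state(); print(s["tool_pos"],s["contact_force"])
psi=np.radians(-80);yd=np.array([-np.sin(psi),np.cos(psi),0]);xd=np.array([np.cos(psi),np.sin(psi),0])
pin=np.array([.4753,-.2517,0])
u,r,c=hough(f,pin+[0,0,.135],.016,8); print("knuckle top pred",u.round(1),round(r,1)); 
if c is not None: print(c.round(1),[onz(f,q[:2],.135).round(4).tolist() for q in c])
# panel top edge: bright strip scan rows across the door at several y_d
g=cv2.cvtColor(f["frame"],cv2.COLOR_BGR2GRAY).astype(int)
for b in(.045,.03,.01):
    X=pin+(b-.059)*yd+[0,0,.145]; v=proj(f,X); row=int(round(v[1])); c0=int(v[0])
    print(b,v.round(1),g[row,c0-22:c0+23].tolist())
# column along the door for the edge end and ring
v=proj(f,pin+[0,0,.135]); print("col",int(v[0]),int(v[1]),g[int(v[1])-25:int(v[1])+40,int(round(v[0]))].tolist())
print("row",g[int(round(v[1])),int(v[0])-22:int(v[0])+23].tolist())
E
```

```text
[ 0.41779209 -0.26184571  0.24991323] [ 0.43553098  0.31505523 -0.84009176]
knuckle top pred [323.3 126.4] 9.6
0.045 [323.3 144.7] [128, 128, 129, 133, 135, 135, 134, 132, 130, 129, 129, 129, 127, 126, 125, 127, 128, 130, 128, 157, 162, 164, 164, 163, 161, 160, 161, 168, 116, 122, 129, 130, 132, 134, 135, 133, 130, 128, 128, 128, 130, 130, 130, 131, 132]
0.03 [323.3 162.8] [131, 132, 132, 130, 128, 127, 128, 129, 128, 127, 128, 129, 130, 130, 131, 133, 132, 131, 124, 159, 165, 163, 163, 163, 162, 161, 161, 164, 133, 130, 133, 133, 134, 134, 135, 133, 133, 132, 132, 134, 133, 133, 133, 133, 132]
0.01 [323.3 186. ] [145, 145, 145, 145, 145, 145, 145, 145, 145, 146, 145, 145, 145, 146, 145, 146, 145, 146, 147, 119, 157, 163, 163, 164, 163, 162, 160, 160, 164, 139, 131, 131, 130, 131, 131, 132, 132, 133, 132, 130, 128, 129, 132, 133, 132]
col 323 126 [74, 76, 78, 77, 76, 72, 71, 84, 97, 117, 119, 134, 144, 142, 144, 144, 139, 108, 83, 114, 149, 148, 138, 103, 126, 149, 129, 76, 115, 142, 103, 78, 94, 127, 143, 142, 145, 147, 148, 134, 97, 131, 165, 163, 164, 163, 160, 158, 161, 164, 166, 167, 164, 161, 160, 161, 160, 161, 163, 162, 160, 162, 163, 163, 161]
row [132, 130, 129, 128, 128, 127, 127, 129, 130, 130, 128, 126, 122, 122, 134, 144, 146, 137, 132, 96, 86, 129, 149, 124, 86, 91, 139, 145, 139, 145, 148, 112, 78, 76, 76, 77, 77, 76, 75, 75, 76, 75, 75, 75, 76]
```

The pin is visible inside the bore at column 323, with dark bore on both sides. To confirm the height, I'll touch the top edge near the hinge with closed fingers; home means 0.145 m.

Call:
play_rows:
  series:
    - [[0.0295, 0.0052, 0, 0, 0, 0, 0], [0, 0, 0, 0, 0, 0, 0], [0, 0, -0.03, 0, 0, 0, 0], [0, 0, -0.03, 0, 0, 0, 0], [0, 0, -0.02, 0, 0, 0, 0], [0, 0, -0.012, 0, 0, 0, 0], [0, 0, -0.004, 0, 0, 0, 0], [0, 0, -0.004, 0, 0, 0, 0], [0, 0, 0, 0, 0, 0, 0], [0, 0, 0, 0, 0, 0, 0]]

```text
time: 25.05
tool_pos: [0.4479, -0.2572, 0.1509]
tool_rot: [0.001, 0.996, 0.087, -0.002]
contact_force: [0.0, -1.0, 0.4]
gripper_width: 0.001
grasp_force: 0.0
```

Call:
play_rows:
  series:
    - [[0, 0, -0.001, 0, 0, 0, 0], [0, 0, -0.001, 0, 0, 0, 0], [0, 0, -0.001, 0, 0, 0, 0], [0, 0, 0, 0, 0, 0, 0], [0, 0, 0, 0, 0, 0, 0]]

```text
time: 25.55
tool_pos: [0.4473, -0.2567, 0.1467]
tool_rot: [0.0, 0.996, 0.087, -0.002]
contact_force: [0.6, -0.3, 0.1]
gripper_width: 0.001
grasp_force: 0.0
```

Call:
play_rows:
  series:
    - [[0, 0, -0.001, 0, 0, 0, 0], [0, 0, -0.001, 0, 0, 0, 0], [0, 0, 0, 0, 0, 0, 0], [0, 0, 0, 0, 0, 0, 0]]

```text
time: 25.95
tool_pos: [0.4473, -0.2567, 0.1446]
tool_rot: [0.0, 0.996, 0.087, -0.002]
contact_force: [-0.3, 1.2, -0.1]
gripper_width: -0.002
grasp_force: 0.0
```

The door's top edge isn't above 0.1446 m, so it is fully home. Retreating and handing in.

Call:
play_rows:
  series:
    - [[0, 0, 0.02, 0, 0, 0, 0], [0, 0, 0.04, 0, 0, 0, 0], [0, 0, 0.04, 0, 0, 0, 0], [0, 0, 0, 0, 0, 0, 0], [0, 0, 0, 0, 0, 0, 0], [0, 0, 0, 0, 0, 0, 0]]

```text
time: 26.55
tool_pos: [0.4468, -0.2563, 0.2432]
tool_rot: [-0.0, 0.996, 0.087, -0.003]
contact_force: [-0.3, -0.8, -1.0]
gripper_width: 0.003
grasp_force: 0.0
```

```bash
python3 -c "
from plant import manip
print(manip.job_done())"
```

```text
the job is handed in; nothing more can be done
None
```

I stood the door in the rest and let go, then took hold of it by the top edge, hung it on the hinge pins, let go and handed the job in at about 27 s; no verdict came back, but a touch check found its top edge no higher than a fully seated door's (0.145 m).

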